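# Load the sensor reader and hold its contact strip down

### The arm

A 6-joint arm with a two-finger parallel gripper is mounted at the origin on a cart in front of the work surface, level with it; the furniture and walls round the work are solid. World frame = base frame: x ahead of the robot, y to its left, z up, the work surface at z = 0. Lengths are in mm, angles in rad, forces in N, time in s.
With the tool pointing down it reaches from about 325 to 775 mm from the base axis. Payload 5.5 kg.
Tool frame: the origin (TCP) lies midway between the tips of the shut fingers; the grasp point (between the pads) lies 19 mm behind it (bot.grip_point_offset is the distance from the TCP to the grasp point, in mm); x points along the fingers, z is the direction in which the jaws open and shut, and the axes are right-handed (so a half turn about x gives the same grasp; the last joint's range is limited). The gripper opens to 88 mm and grips with 3 to 60 N. Pads are 20 mm wide; open, the fingers measure 115 mm over their backs; the gripper's body (75 mm by 178 mm) begins 61 mm behind the grasp point.
Start: joints at [1.095, 0.091, 1.231, -0, 1.82, -0.057], TCP at [244.005, 548.159, 222.631] pointing down, gripper open.
Joint ranges: [-2.87, 2.87], [-0.86, 2.18], [0.17, 2.46], [-1.51, 4.65], [0.06, 2.69], [-2.65, 2.65]. Speed limits (rad/s): [2.57, 2.57, 3.01, 3.14, 3.14, 3.14].

### API

Orientations are given as a 3x3 rotation matrix whose columns are the frame's x, y, z axes.
In Python, from bench import bot, cams, order gives the robot as it stands. The module is installed in compiled form; this text tells all that it offers.
- The arm moves only by the tool carry_out, never from a script. Its argument "motion" is a list of rows, each a list of 6 numbers: the shift along the tool's x, y, z in m, then the turn, a rotation vector about the tool's x, y, z in units of 5 degrees (1.0 is 5 degrees). In form: [[x, y, z, rx, ry, rz], ...]. A call has exactly 8 rows; each row is the pose to reach, as a shift and turn from the pose commanded when the call began, along the tool's axes at that moment; what a row does not reach only later rows make up. A row lasts 1/8 s, in which the tool goes at most 62.5 mm and 10.7 degrees, less where a joint would pass 70% of its speed; a pose out of reach is approached as far as the arm can. A call with a gripper value outside its range is refused whole. "grip" is the closure, from 0 (fully open) to 1 (shut), set as the call begins (left out, the last holds). The fingers move at their own pace and stop on an object; the grip force is fixed at half the most. Time passes only in rows, so rows that repeat a pose let the fingers close, or fill a call up. It gives the time, the measured TCP pose, the force and the opening at its end, in the units of the state.
- bot.get_obs(): the state, without advancing time (a new reading comes with each control period).
- cams.get_image(name): name is "side" or "top" or "wrist"; returns a dict with "image" (480x640x3 uint8, red, green, blue), "fx", "fy", "cx", "cy" (pixels), "cam_to_world" (4x4, takes a point from camera to world coordinates); the wrist camera has in their place "tool_from_camera" (4x4, takes a point from camera to tool coordinates, whose origin is the TCP and whose axes are the tool frame's). Camera axes: x right, y down, z forward; pixel columns grow to the right and rows downward; lengths in mm; the calibration is good to about 2 mm. A picture is of the moment at which its call begins: read the wrist's pose just before it. There is no depth.
- order.sign_off(): hands the job in, once; it reports no verdict.
The state is a dict: "t": time; "joint_pos": joint angles; "joint_velocities": joint speeds; "joint_torque": joint torques, N m; "ee_pos": TCP position; "eef_rot": TCP orientation; "force": force on the tool from outside, world axes, zero at the start; "wrist_torque": the same for the moment, N m; "finger_gap": opening from 0.0 (shut) to 1.0 (fully open).
Only numpy, scipy, OpenCV 4.12 (cv2) and the standard library are available. Lean on these libraries where they do the work, as an engineer would, in place of code of your own. Each camera call takes 0.05 s, during which the arm holds its last target. There are 200 camera calls.

### The job

Put the white sensor cartridge into the square black socket of the grey reader jig, with its blue fin along the jig's front-to-back direction, and swing the red lever fully shut over it. Then slide the leading edge (the end with the red line) of the aluminium contact strip under the hinged yellow leaf, about up to the red line, without lifting the leaf, and press the strip down flat against the jig so that the brass pad goes fully down. Finish while holding the strip pressed down like that, and leave the other things on the bench where they stand.

Things in the scene. Friction and masses are not known exactly. Their poses are not given: they have to be found in the camera images.
- jig: Grey reader jig, a fixed plate 194 x 182 mm. Origin: centre of its underside, on the bench; x points from its front to its back (away from the robot), y to its left, z up. Deck at z 20 mm. Left half: the bed for the strip, centre line y = +50 mm, between two low rails (5 mm high, inner faces 66 mm apart, x -92 to +32 mm) with the brass platen in it and the yellow leaf at its back end. Right half: black socket centred at x 0, y -58 mm.
- socket (a point): Centre of the socket's floor, at jig (0, -58, 20) mm. The pocket is 40 x 40 mm, its walls 14 mm high (top at jig z 34 mm), 9 mm thick, with a 3 mm chamfer at the mouth.
- cartridge: White sensor cartridge, 36 x 36 x 16 mm, with a blue fin on top: 30 mm along its x, 10 mm thick in y, from z 15 to 38 mm; lifted by the fin. Origin: centre of its underside, z up. About 60 g. It fits the socket with 2 mm all round, its top 2 mm above the socket's walls; the fin must run along the jig's x (either way round), or the lever cannot shut.
- lever (a joint): Red locking lever that swings level about an upright pivot: 0 = shut (arm along the jig's +x, 2 mm over the cartridge's left shoulder, against a stop), grows to 1.7 rad as it opens to the left (counter-clockwise from above) over the strip's bed. Light friction (about 0.3 N at the post), stays where it is left. The arm's top is at jig z 44 mm.
- lever_pivot (a point): Top of the lever's pivot, on the axis, at jig (-45, -44.5, 44) mm.
- lever_post (a point): Centre of the top of the lever's black round post, 12 mm in diameter, 36 mm tall above the arm, 95 mm from the pivot's axis, top at jig z 80 mm.
- strip: Aluminium contact strip, a rigid plate 130 (x) x 50 (y) x 4 mm, about 100 g, with a green grip rib on top at x = -5 mm: 10 mm thick in x, 36 mm long in y, from z 3 to 28 mm. Origin: centre of the underside of the plate, x towards the leading edge, z up. A red line crosses its top 20 mm behind the leading edge.
- strip_edge (a point): Middle of the strip's leading edge, at strip (65, 0, 2) mm.
- leaf (a joint): Yellow leaf 62 mm wide over the back end of the bed, hinged along y at its rear (jig x 88 mm) and lightly sprung shut (about 1.7 N at its front edge starts to lift it): 0 = lying flat, grows as its front is lifted (rad). Shut, its underside is 13 mm above the deck (jig z 33 mm), and its front 10 mm bend up into a lip whose lower edge is about 19 mm above the deck. Under it a black stop, 8 mm high, has its front at jig x 63 mm.
- leaf_lip (a point): Middle of the leaf's front edge, at jig (32.5, 50, 40) mm when shut. With the strip's red line below it the leading edge is at jig x 53 mm.
- platen (a joint): Sprung brass contact pad 40 x 40 mm in the bed, centred at jig (-20, 50) mm. 0 = up, its top 5 mm above the deck; grows to 0.005 m as it is pressed flush with the deck, which takes 3 N to start and 8 N in all. It pushes the strip up again if the strip is let go.
- timer: Bystander: white bench timer, 60 x 62 x 29 mm, origin at the centre of its underside.
- tape: Bystander: yellow roll of label tape, 55 x 55 x 19 mm, origin at the centre of its underside.
- amber: Bystander: brown bottle with black cap, 54 x 54 x 105 mm, origin at the centre of its underside.
- blue_vial: Bystander: small vial with blue cap, 24 x 23 x 51 mm, origin at the centre of its underside.
- red_vial: Bystander: small vial with red cap, 24 x 23 x 51 mm, origin at the centre of its underside.
- dropper: Bystander: small brown bottle with black cap, 37 x 36 x 85 mm, origin at the centre of its underside.
- weight: Bystander: small brass calibration weight, 22 x 22 x 34 mm, origin at the centre of its underside.
- calculator: Bystander: dark pocket calculator, 120 x 68 x 14 mm, origin at the centre of its underside. It lies before the tall white analyser, a fixed obstacle 0.42 m high from world x 0.47 m on, y 0.22 to 0.57 m. Another fixed obstacle is the small brown bottle behind the cartridge, at about world (0.54, 0.04) m, 100 mm high.

How it is judged (in metres and radians):
On the way, in this order (a step that is already met when the one before it is completed fails the run):
1. the cartridge sits in the socket (horizontal distance between cartridge and socket below 0.005 m and z of cartridge in the frame of jig below 0.0225 m and angle between cartridge's own z axis and vertical below 0.06 rad and value of joint lever above 0.5 rad), for 0.2 s.
2. the lever is swung shut over the seated cartridge (value of joint lever below 0.08 rad and horizontal distance between cartridge and socket below 0.005 m and z of cartridge in the frame of jig below 0.0225 m), for 0.2 s.
3. the strip's leading edge is under the leaf (x of strip_edge in the frame of jig above 0.043 m and y of strip_edge in the frame of jig between 0.038 and 0.062 m and z of strip_edge in the frame of jig below 0.034 m and value of joint leaf below 0.15 rad), for 0.1 s.
At the end, for the whole second after the job is handed in: Fingers hold the strip (over 2 N) flat on the bed: platen down over 3.8 of 5 mm, tilt under 0.05 rad, yaw within 0.15; leading edge 10 mm or more under the leaf, within 12 mm of the centre line; leaf shut (0.06 rad); cartridge down in its socket (5 mm in plan, 2.5 in height); lever under 0.1 rad (value of joint platen above 0.0038 m and z of each of strip, cartridge in the frame of jig below 0.0225 m and angle between strip's own z axis and vertical below 0.05 rad and angle between the x axis of strip and the x axis of jig, either way round below 0.15 rad and x of strip_edge in the frame of jig between 0.043 and 0.066 m and y of strip_edge in the frame of jig between 0.038 and 0.062 m and z of strip_edge in the frame of jig below 0.03 m and contact force between the fingers and strip above 2 N and linear speed of strip below 0.02 m/s and value of joint leaf below 0.06 rad and value of joint lever below 0.1 rad and horizontal distance between cartridge and socket below 0.005 m); the arm keeps its last pose, push and grip.
It fails at once if the leaf is lifted (more than 0.15 rad) (value of joint leaf above 0.15 rad).
It fails at once if a bystander is pushed away (more than 30 mm) (distance of any of timer, tape, amber, blue_vial, red_vial, dropper, weight, calculator from where it was at the start of the episode above 0.03 m).
It also fails if it takes over 64 s, if anything falls off the work surface, if the arm or the gripper's body presses on something with over 40 N, if the wrist force passes 120 N, or if a joint passes its speed limit or range.

## Working session

There is one attempt and no reset: what is moved stays moved. The work goes in short steps, Python scripts to look and compute and a tool call to move; the robot and the scene stay as the last step left them, time stands still between calls to the robot, and variables do not carry over. Pictures are saved under pics/ and viewed, about 8 in all and at most 12, crops included, and the job is handed in when it is done.

Besides the shell and the picture viewer there is one more tool, called by a JSON object that holds its "api" and its "payload". carry_out: Moves the arm, as the interface text tells. Its arguments: {"type":"object","properties":{"motion":{"type":"array"},"grip":{"type":"number"}},"required":["motion"]}

```bash
mkdir -p pics; python3 - <<'E'
from bench import bot,cams,order
import cv2,numpy as np
np.set_printoptions(precision=4,suppress=True)
o=bot.get_obs();print(o);print(bot.grip_point_offset)
for n in("top","side"):
    d=cams.get_image(n);cv2.imwrite(f"pics/{n}0.png",d["image"][:,:,::-1]);np.savez(f"{n}0.npz",**d)
    print(n,d["fx"],d["fy"],d["cx"],d["cy"]);print(d["cam_to_world"])
E
```

```text
{'t': 0.0, 'joint_pos': array([ 1.0953,  0.0918,  1.2318, -0.    ,  1.8198, -0.0567]), 'joint_velocities': array([-0.0005,  0.0016, -0.0008, -0.    ,  0.0017,  0.0009]), 'joint_torque': array([ -0.0021, -44.6472, -40.643 ,   0.0695,   0.0299,  -0.0001]), 'ee_pos': array([243.8733, 547.9048, 221.5397]), 'eef_rot': array([[-0.0008, -0.9136,  0.4066],
       [-0.0017,  0.4066,  0.9136],
       [-1.    ,  0.0001, -0.0019]]), 'force': array([ 0.1348, -0.0348,  0.1837]), 'wrist_torque': array([ 0.0031,  0.0124, -0.0087]), 'finger_gap': 1.0011141231282765}
18.700000000000003
top 458.1292331960096 458.1292331960096 321.50689667826026 245.4916827064867
[[   0.0072   -0.9927    0.1207  409.2773]
 [  -1.       -0.0077   -0.0039  106.0252]
 [   0.0048   -0.1207   -0.9927 1101.0501]
 [   0.        0.        0.        1.    ]]
side 492.41874013936376 492.41874013936376 320.7189889036371 242.55751270566213
[[   0.8222   -0.1938    0.5351 -154.6777]
 [  -0.569    -0.3015    0.7651 -896.3371]
 [   0.0131   -0.9336   -0.3582  554.0611]
 [   0.        0.        0.        1.    ]]
```

View pics/top0.png

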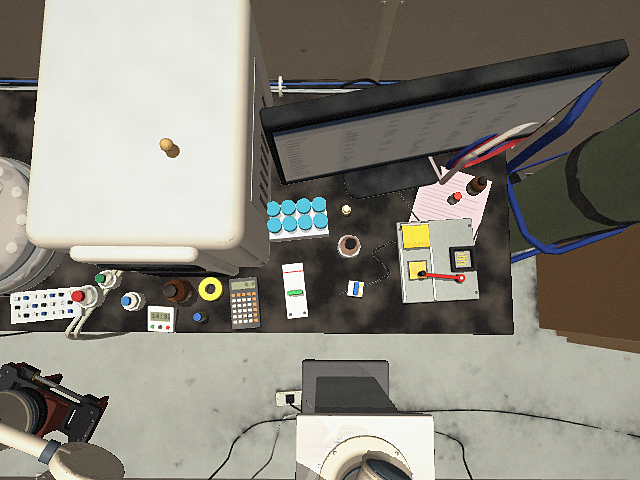

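View pics/side0.png

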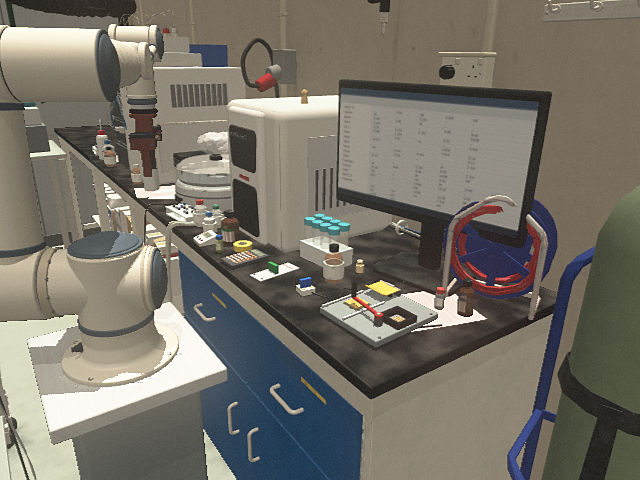

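The top view shows the jig at px (440,260) with its lever open to the left: post (422,275), pivot (461,279). The cartridge is at (355,288) with its fin along world x, and the strip is at (294,290) with its red line at the back. The side view agrees. Next I'll measure by colour masks.

```bash
cat > h.py <<'E'
import numpy as np,cv2
np.set_printoptions(precision=4,suppress=True)
def ray(d,px,z,T=None):
    T=d["cam_to_world"] if T is None else T
    px=np.atleast_2d(np.asarray(px,float)); 
    v=np.c_[(px[:,0]-d["cx"])/d["fx"],(px[:,1]-d["cy"])/d["fy"],np.ones(len(px))]@T[:3,:3].T
    c=T[:3,3]; return c+v*((z-c[2])/v[:,2])[:,None]
def proj(d,P,T=None):
    T=d["cam_to_world"] if T is None else T
    p=(np.atleast_2d(P)-T[:3,3])@T[:3,:3]
    return np.c_[d["fx"]*p[:,0]/p[:,2]+d["cx"],d["fy"]*p[:,1]/p[:,2]+d["cy"]]
def mask(im,lo,hi,roi=None):
    m=cv2.inRange(cv2.cvtColor(im,cv2.COLOR_RGB2HSV),np.array(lo),np.array(hi))
    if roi: 
        k=np.zeros_like(m);x0,y0,x1,y1=roi;k[y0:y1,x0:x1]=255;m&=k
    return m
def rect(m):
    c=max(cv2.findContours(m,cv2.RETR_EXTERNAL,cv2.CHAIN_APPROX_NONE)[0],key=cv2.contourArea)
    return cv2.minAreaRect(c),cv2.boxPoints(cv2.minAreaRect(c)),cv2.contourArea(c)
def wristT(d,o):
    W=np.eye(4);W[:3,:3]=o["eef_rot"];W[:3,3]=o["ee_pos"];return W@d["tool_from_camera"]
E
python3 - <<'E'
from h import *
d=dict(np.load("top0.npz"));im=d["image"]
def show(n,m,z):
    r,b,a=rect(m);B=ray(d,b,z)[:,:2];c=B.mean(0)
    e1=B[1]-B[0];e2=B[2]-B[1]
    if np.linalg.norm(e2)>np.linalg.norm(e1):e1,e2=e2,e1
    print(n,"px",np.array(r[0]),"area",a,"world",c,"L",np.linalg.norm(e1),"W",np.linalg.norm(e2),"yaw",np.degrees(np.arctan(e1[1]/e1[0])))
show("fin",mask(im,(100,120,60),(130,255,255),(340,270,370,305)),38)
show("cart",mask(im,(0,0,150),(180,255,255),(338,270,372,305)),16)
show("rib",mask(im,(50,100,60),(85,255,255),(275,260,315,320)),28)
show("strip",mask(im,(0,0,130),(180,255,255),(274,258,315,325)),4)
show("leaf",mask(im,(22,120,120),(35,255,255),(395,215,435,252)),34)
show("platen",mask(im,(18,90,100),(30,255,255),(404,256,430,284)),25)
show("lever",mask(im,(0,150,80),(8,255,255),(400,260,480,290)),44)
show("jig",cv2.morphologyEx(mask(im,(0,0,110),(180,60,235),(392,216,484,308)),cv2.MORPH_CLOSE,np.ones((15,15))),20)
cv2.imwrite("pics/crop1.png",cv2.resize(im[210:330,270:490,::-1],(792,432),interpolation=cv2.INTER_CUBIC))
E
```

```text
fin px [356. 288.] area 39.0 world [440.2073  21.3874] L 27.641931913290783 W 9.2671863374457 yaw -0.13749442840773124
cart px [355.0846 288.3231] area 200.0 world [440.0845  21.797 ] L 35.75222936814198 W 35.326364696170415 yaw 83.30916370328555
rib px [294. 292.] area 43.0 world [430.1311 165.1226] L 32.6292989147324 W 9.275308514297151 yaw -89.57974440208187
strip px [294.6309 290.2826] area 1055.0 world [435.1332 165.0449] L 129.2521141517821 W 49.899135789866875 yaw 6.510193071417937
leaf px [415.9121 235.5052] area 537.5 world [ 564.5676 -120.306 ] L 63.96535405489789 W 53.45625559876273 yaw -86.13819194148526
platen px [417.5117 269.6529] area 193.0 world [ 484.6842 -124.5428] L 39.552208845195224 W 38.97317545227184 yaw -85.16328438916688
lever px [444.5005 276.9844] area 111.5 world [ 466.8487 -182.5178] L 90.36737500982561 W 16.29866332638702 yaw 88.64086636129812
jig px [436.5 259. ] area 6200.5 world [ 511.7894 -171.2208] L 213.75720248024993 W 205.0239011984779 yaw -89.53486625316046
```

View pics/crop1.png

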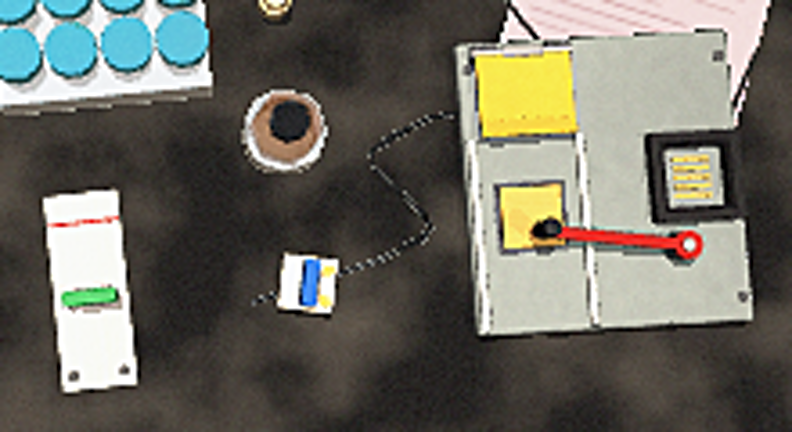

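The crop shows the jig deck corners at about (725,30), (752,320), (482,333) and (462,45). The pivot is at (690,244), the socket walls' centre at (693,177) and the platen at (531,217). The post at (547,228) is near fully open. I'll fit the jig pose from these.

```bash
python3 - <<'E'
from h import *
d=dict(np.load("top0.npz"))
J=np.array([[97,-91,20],[-97,-91,20],[-97,91,20],[97,91,20],[-45,-44.5,44],[0,-58,34],[-20,50,25]],float)
C=np.array([[725,30],[752,320],[482,333],[462,45],[690,244],[693,177],[531,217]])/3.6+[270,210]
W=np.array([ray(d,c,j[2])[0] for c,j in zip(C,J)])
def fit(J,W):
    a=J[:,0]+1j*J[:,1];b=W[:,0]+1j*W[:,1];am,bm=a.mean(),b.mean()
    r=np.vdot(a-am,b-bm);r/=abs(r);t=bm-r*am;return r,t,b-(r*a+t)
r,t,e=fit(J[:,:2],W[:,:2]);print(t,np.degrees(np.angle(r)),e)
post=ray(d,np.array([547,228])/3.6+[270,210],80)[0];q=(complex(*post[:2])-t)/r
pv=complex(-45,-44.5);print("post",post,"in jig",q,"len",abs(q-pv),"ang",np.angle(q-pv))
for p in[(0,-58),(-20,50),(32.5,50)]:print(p,r*complex(*p)+t)
E
```

```text
(507.35860540696945-174.0876979709992j) 3.3889598394208433 [-0.3894+2.0172j  1.458 +2.0545j  2.5327-3.2765j -1.1711-4.1918j
  0.2399-0.9687j -1.4014+3.4937j -1.2686+0.8715j]
post [ 472.6438 -122.506    80.    ] in jig (-31.604941758406614+53.5436298079466j) len 98.95443866352511 ang 1.4350135582402692
(0, -58) (510.78721882719617-231.9862697151678j)
(-20, 50) (484.43787944326755-125.35741661231131j)
(32.5, 50) (536.8460693841099-122.25393032676126j)
```

```bash
cat > go.py <<'E'
# usage: go.py x y z jawdeg  -> row (tool shift m, turn units) from measured pose
import sys
from h import *
from bench import bot
from scipy.spatial.transform import Rotation as R
o=bot.get_obs();x,y,z,a=map(float,sys.argv[1:5]);a=np.radians(a)
X=np.array([0,0,-1.]);Z=np.array([np.cos(a),np.sin(a),0]);T=np.c_[X,np.cross(Z,X),Z];M=o["eef_rot"]
print(o["t"],o["ee_pos"],"force",o["force"],"gap",o["finger_gap"])
print("ROW",np.round(np.r_[M.T@(np.array([x,y,z])-o["ee_pos"])/1000,np.degrees(R.from_matrix(M.T@T).as_rotvec())/5],4).tolist())
E
python3 go.py 425 22 200 84; python3 -c "
from bench import cams
d=cams.get_image('wrist');print(d['tool_from_camera'].round(3),d['fx'])"
```

```text
0.1 [243.8615 547.9167 221.6288] force [-0.0964 -0.1664 -0.2834] gap 1.003256936143381
ROW [0.0223, -0.3793, -0.4068, -3.5987, -0.0196, -0.0044]
[[   0.      -0.298    0.954 -162.671]
 [  -0.      -0.954   -0.298   82.834]
 [   1.      -0.      -0.      -0.255]
 [   0.       0.       0.       1.   ]] 395.5166492584905
```

{"api": "carry_out", "payload": {"motion": [[0.022,-0.379,-0.407,-3.6,0,0],[0.022,-0.379,-0.407,-3.6,0,0],[0.022,-0.379,-0.407,-3.6,0,0],[0.022,-0.379,-0.407,-3.6,0,0],[0.022,-0.379,-0.407,-3.6,0,0],[0.022,-0.379,-0.407,-3.6,0,0],[0.022,-0.379,-0.407,-3.6,0,0],[0.022,-0.379,-0.407,-3.6,0,0]], "grip": 0.3}}

```text
t: 1.15
ee_pos: [406.5, 73.7, 202.7]
eef_rot: [[0.001, -0.995, 0.104], [0.0, 0.104, 0.995], [-1.0, -0.001, 0.0]]
force: [0.9, -0.0, -0.7]
finger_gap: 0.699
```

```bash
python3 go.py 430 22 150 84
```

```text
1.15 [406.5184  73.737  202.746 ] force [ 0.8581 -0.0272 -0.6872] gap 0.6991409842172422
ROW [0.0528, -0.0287, -0.049, 0.0035, 0.0024, 0.0069]
```

{"api": "carry_out", "payload": {"motion": [[0.04,-0.029,-0.049,0,0,0],[0.052,-0.029,-0.049,0,0,0],[0.052,-0.029,-0.049,0,0,0],[0.052,-0.029,-0.049,0,0,0],[0.052,-0.029,-0.049,0,0,0],[0.052,-0.029,-0.049,0,0,0],[0.052,-0.029,-0.049,0,0,0],[0.052,-0.029,-0.049,0,0,0]]}}

```text
t: 2.15
ee_pos: [430.1, 24.0, 151.0]
eef_rot: [[0.0, -0.995, 0.104], [-0.0, 0.104, 0.995], [-1.0, -0.0, 0.0]]
force: [0.4, -0.0, 0.7]
finger_gap: 0.696
```

```bash
cat > shot.py <<'E'
import sys
from h import *
from bench import bot,cams
def shot(n):
    o=bot.get_obs();d=cams.get_image("wrist");T=wristT(d,o)
    cv2.imwrite(f"pics/{n}.png",d["image"][:,:,::-1]);np.savez(f"{n}.npz",**d,T=T,ee=o["ee_pos"])
    print(o["t"],o["ee_pos"],o["force"],o["finger_gap"]);return d,T
def show(d,T,n,m,z):
    r,b,a=rect(m);B=ray(d,b,z,T)[:,:2];c=B.mean(0);e1=B[1]-B[0];e2=B[2]-B[1]
    if np.linalg.norm(e2)>np.linalg.norm(e1):e1,e2=e2,e1
    print(n,"px",np.array(r[0]),"world",c,"L",np.linalg.norm(e1),"W",np.linalg.norm(e2),"yaw",np.degrees(np.arctan(e1[1]/e1[0])))
if __name__=="__main__":shot(sys.argv[1])
E
python3 - <<'E'
from shot import *
d,T=shot("w1");im=d["image"]
show(d,T,"fin",mask(im,(100,120,60),(130,255,255)),38)
print(proj(d,[[440,22,38]],T))
E
```

```text
2.15 [430.1062  24.0403 151.0002] [ 0.388  -0.0336  0.6991] 0.6959971419422948
fin px [318.  246.5] world [439.5911  22.7668] L 33.31851341682867 W 8.66889616736152 yaw -5.746163688983133
[[317.0211 247.4953]]
```

View pics/w1.png

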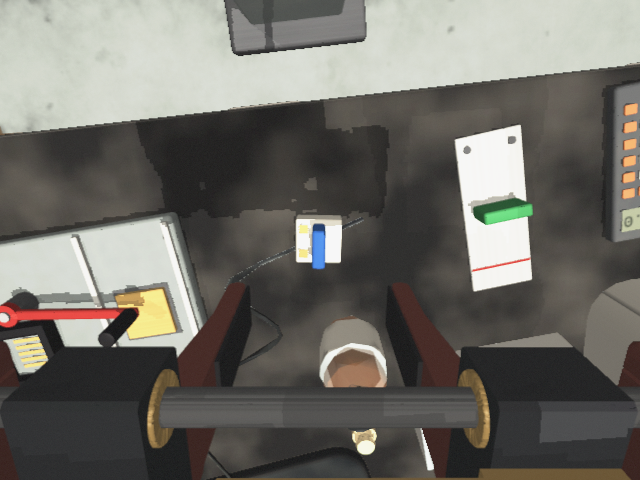

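The wrist view shows the cartridge at (318,240), with the fin's top and front face seen together, and the strip's rib at (503,211). The fin's back end puts the centre at about (440.5, 22.5) with yaw -6°, which matches the top view. I'll descend onto it.

```bash
python3 go.py 440.5 22.5 19 84
```

```text
2.2 [430.0948  23.9644 150.9328] force [ 0.1391  0.019  -0.0505] gap 0.7006686565962869
ROW [0.1319, -0.0105, -0.0004, 0.0018, 0.0001, 0.0012]
```

{"api": "carry_out", "payload": {"motion": [[0.03,-0.0105,-0.0004,0,0,0],[0.06,-0.0105,-0.0004,0,0,0],[0.09,-0.0105,-0.0004,0,0,0],[0.11,-0.0105,-0.0004,0,0,0],[0.122,-0.0105,-0.0004,0,0,0],[0.13,-0.0105,-0.0004,0,0,0],[0.132,-0.0105,-0.0004,0,0,0],[0.132,-0.0105,-0.0004,0,0,0]]}}

```text
t: 3.2
ee_pos: [440.9, 22.4, 19.5]
eef_rot: [[0.001, -0.995, 0.104], [-0.0, 0.104, 0.995], [-1.0, -0.001, 0.0]]
force: [-1.1, -0.8, 0.4]
finger_gap: 0.7
```

{"api": "carry_out", "payload": {"motion": [[0,0,0,0,0,0],[0,0,0,0,0,0],[0,0,0,0,0,0],[0,0,0,0,0,0],[-0.03,0,0,0,0,0],[-0.07,0,0,0,0,0],[-0.11,0,0,0,0,0],[-0.13,0,0,0,0,0]], "grip": 1.0}}

```text
t: 4.2
ee_pos: [441.2, 22.4, 151.3]
eef_rot: [[0.003, -0.995, 0.104], [-0.0, 0.104, 0.995], [-1.0, -0.003, 0.0]]
force: [-0.2, -0.1, -0.7]
finger_gap: 0.004
```

```bash
python3 go.py 490 -232 150 93.5
```

```text
4.2 [441.245   22.3897 151.2701] force [-0.1751 -0.0735 -0.6517] gap 0.003565624253985536
ROW [0.0015, -0.0751, -0.2479, -1.899, -0.0004, 0.0365]
```

The gap is 0.004, so the fin was missed, probably because I lifted before the fingers had closed. I'll check whether the cartridge moved.

```bash
python3 - <<'E'
from shot import *
d,T=shot("w2");im=d["image"]
show(d,T,"fin",mask(im,(100,120,60),(130,255,255)),38)
m=mask(im,(100,120,60),(130,255,255));ys,xs=np.nonzero(m);print(xs.min(),xs.max(),ys.min(),ys.max(),len(xs))
E
```

```text
4.2 [441.245   22.3897 151.2701] [-0.1751 -0.0735 -0.6517] 0.003565624253985536
fin px [318.5 232. ] world [440.1516  22.62  ] L 33.38297450146706 W 9.289768850051718 yaw -5.714602141747904
312 325 210 254 553
```

View pics/w2.png

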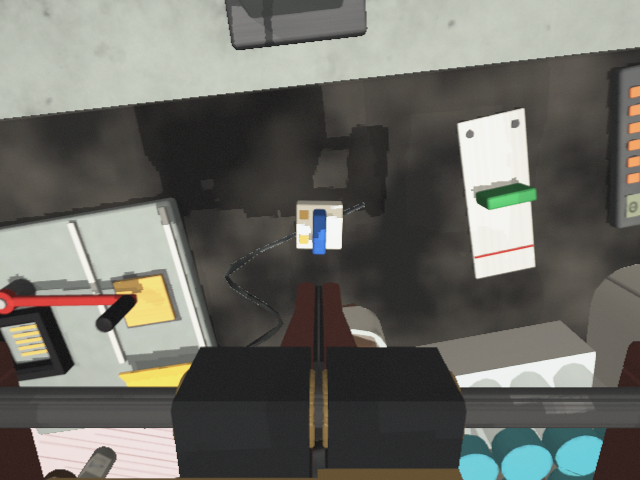

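The cartridge is undisturbed at (319,228) and the fingers closed above it. I'll repeat with a smaller opening and a full dwell.

{"api": "carry_out", "payload": {"motion": [[0.02,0.0,0,0,0,0],[0.05,0,0,0,0,0],[0.08,0,0,0,0,0],[0.1,0,0,0,0,0],[0.118,0,0,0,0,0],[0.128,0,0,0,0,0],[0.1315,0,0,0,0,0],[0.1315,0,0,0,0,0]], "grip": 0.6}}

```text
t: 5.25
ee_pos: [440.8, 22.4, 17.7]
eef_rot: [[0.001, -0.995, 0.104], [-0.0, 0.104, 0.995], [-1.0, -0.001, 0.0]]
force: [-0.1, -0.4, -0.0]
finger_gap: 0.399
```

{"api": "carry_out", "payload": {"motion": [[0,0,0,0,0,0],[0,0,0,0,0,0],[0,0,0,0,0,0],[0,0,0,0,0,0],[0,0,0,0,0,0],[0,0,0,0,0,0],[0,0,0,0,0,0],[0,0,0,0,0,0]], "grip": 1.0}}

```text
t: 6.25
ee_pos: [440.8, 22.4, 17.8]
eef_rot: [[0.001, -0.995, 0.104], [0.0, 0.104, 0.995], [-1.0, -0.001, 0.0]]
force: [-0.1, 0.8, 4.1]
finger_gap: 0.11
```

```bash
python3 go.py 441 22.4 150 84
```

```text
6.25 [440.7559  22.4231  17.7524] force [-0.0718  0.8001  4.1274] gap 0.11003755292352843
ROW [-0.1322, -0.0003, 0.0, 0.0008, 0.001, 0.0077]
```

Gap 0.11 is 9.7 mm, so the fin is held. I'll lift and carry it to a viewing pose over the jig.

{"api": "carry_out", "payload": {"motion": [[-0.05,0,0,0,0,0],[-0.105,0,0,0,0,0],[-0.132,-0.02,-0.03,-0.4,0,0],[-0.132,-0.04,-0.08,-0.8,0,0],[-0.132,-0.062,-0.13,-1.2,0,0],[-0.132,-0.08,-0.18,-1.6,0,0],[-0.132,-0.1,-0.23,-1.9,0,0],[-0.132,-0.115,-0.262,-1.9,0,0]]}}

```text
t: 7.25
ee_pos: [527.1, -252.4, 147.9]
eef_rot: [[-0.002, -0.998, -0.06], [0.001, -0.06, 0.998], [-1.0, 0.002, 0.001]]
force: [-0.3, 1.0, -0.3]
finger_gap: 0.111
```

```bash
python3 go.py 530 -232 150 93.5
```

```text
7.25 [ 527.1293 -252.4409  147.8595] force [-0.2764  1.0205 -0.316 ] gap 0.11072890630020225
ROW [-0.0021, -0.0041, 0.0202, -0.0155, 0.0099, -0.0228]
```

Good enough for a view.

```bash
python3 shot.py w3
```

```text
7.25 [ 527.1293 -252.4409  147.8595] [-0.2764  1.0205 -0.316 ] 0.11072890630020225
```

View pics/w3.png

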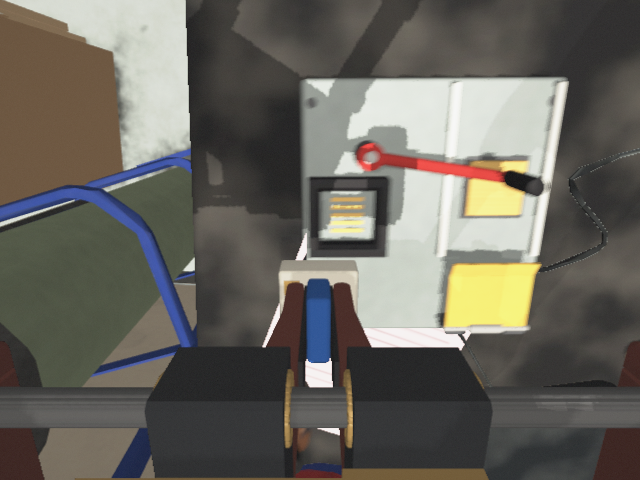

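The wrist view shows the socket's outer walls at px (308–388, 177–258), the front deck corners at (303,79) and (567,79), the pivot at (369,155), the post top at about (537,186) and the platen at (495,188). The held cartridge is level, its front edge at row 262. I'll refit the jig from this.

```bash
python3 - <<'E'
from h import *
d=dict(np.load("w3.npz"));T=d["T"];im=d["image"]
m=mask(im,(0,0,0),(180,255,70),(300,170,396,268));m=cv2.morphologyEx(m,cv2.MORPH_CLOSE,np.ones((25,25)))
m=cv2.morphologyEx(m,cv2.MORPH_OPEN,np.ones((15,15)))
r,b,a=rect(m);print("socket",r);B=ray(d,b,34,T);print(B[:,:2],np.linalg.norm(B-np.roll(B,1,0),axis=1))
pm=mask(im,(18,90,120),(32,255,255),(455,150,535,225));rp,bp,_=rect(pm);print("platen",rp);P=ray(d,bp,25,T);print(np.linalg.norm(P-np.roll(P,1,0),axis=1))
rm=mask(im,(0,150,80),(8,255,255),(350,135,520,200));rr,br,_=rect(rm);print("red",rr)
J=np.array([[0,-58],[-97,-91],[-97,91],[-45,-44.5],[-20,50]],float)
W=np.array([B.mean(0),ray(d,(303,79),20,T)[0],ray(d,(567,79),20,T)[0],ray(d,(369,155),44,T)[0],P.mean(0)])
a_=J@[1,1j];b_=W[:,:2]@[1,1j];
k=np.vdot(a_-a_.mean(),b_-b_.mean());print("scale",abs(k)/np.vdot(a_-a_.mean(),a_-a_.mean()).real);k/=abs(k);t=b_.mean()-k*a_.mean()
print("jig",t,np.degrees(np.angle(k)),"res",b_-k*a_-t)
print("socket world",k*complex(0,-58)+t,"direct",B.mean(0))
q=(complex(*ray(d,(537,186),80,T)[0][:2])-t)/k;print("post jig",q,abs(q-complex(-45,-44.5)),np.angle(q-complex(-45,-44.5)))
# cartridge: front top edge and fin
fm=mask(im,(100,120,60),(130,255,255),(295,270,345,370));ys,xs=np.nonzero(fm)
z=d["ee"][2]-17.75+38;print("fin top mid",ray(d,[(xs[ys<300].mean(),290),(xs[ys>340].mean(),350)],z,T),"ee",d["ee"])
E
```

```text
socket ((341.5, 216.5), (79.0, 83.0), 90.0)
[[ 486.0962 -267.5494]
 [ 482.6588 -209.6568]
 [ 540.9796 -203.3364]
 [ 544.6235 -264.8661]] [58.5888 57.9946 58.6623 61.6375]
platen ((494.5, 197.0), (36.0, 59.0), 90.0)
[26.9045 42.6536 27.0625 43.8367]
red ((431.12530517578125, 161.642333984375), (149.02796936035156, 26.257598876953125), 5.273896217346191)
scale 1.0032784717641465
jig (512.6842985613475-175.98052456601664j) 1.9884546841970476 res [-1.1073-2.4066j  2.3004+1.216j  -2.1201-0.3762j -1.9084-0.2021j
  2.8354+1.7688j]
socket world (514.6967892297264-233.94559923438646j) direct [ 513.5895 -236.3522   34.    ]
post jig (-34.713865852781375+50.37672479228855j) 95.43268550662418 1.4628023481495835
fin top mid [[ 509.9574 -253.5507  168.1095]
 [ 536.9759 -251.8897  168.1095]] ee [ 527.1293 -252.4409  147.8595]
```

```bash
python3 - <<'E'
import cv2
im=cv2.imread("pics/w3.png");cv2.imwrite("pics/w3c.png",cv2.resize(im[140:270,295:445],None,fx=4.6,fy=4.6,interpolation=cv2.INTER_CUBIC))
E
```

```text
(no output)
```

View pics/w3c.png

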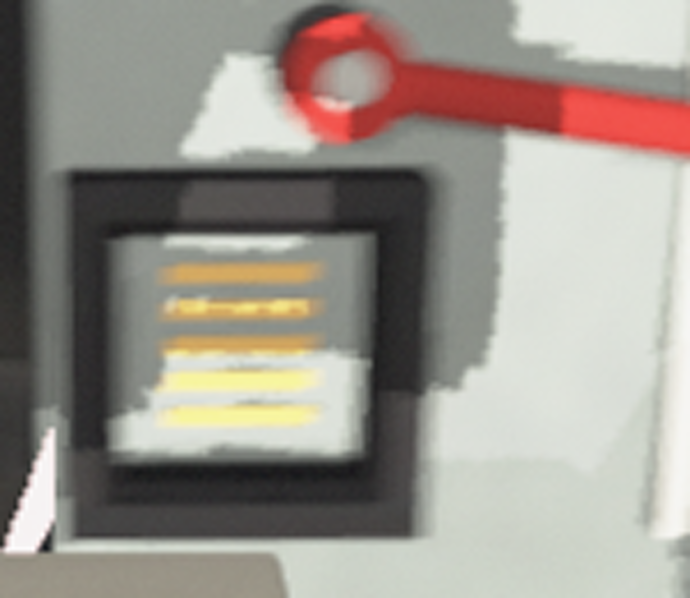

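The zoom shows the outer wall corners at crop (72,172), (428,172), (418,535), (75,535). My mask had swallowed the dark background on the left. The frame is also motion-blurred, so I'll settle a little lower and retake it.

{"api": "carry_out", "payload": {"motion": [[0.012,-0.012,0.017,0.1,0,0],[0.012,-0.012,0.017,0.1,0,0],[0.012,-0.012,0.017,0.1,0,0],[0.012,-0.012,0.017,0.1,0,0],[0.012,-0.012,0.017,0.1,0,0],[0.012,-0.012,0.017,0.1,0,0],[0.012,-0.012,0.017,0.1,0,0],[0.012,-0.012,0.017,0.1,0,0]]}}

```text
t: 8.3
ee_pos: [538.4, -232.5, 137.4]
eef_rot: [[0.0, -0.999, -0.052], [-0.0, -0.052, 0.999], [-1.0, -0.0, -0.0]]
force: [-0.5, 0.3, -0.9]
finger_gap: 0.11
```

```bash
python3 shot.py w4; python3 - <<'E'
import cv2
im=cv2.imread("pics/w4.png");cv2.imwrite("pics/w4c.png",cv2.resize(im[40:340,265:565],(600,600),interpolation=cv2.INTER_CUBIC))
E
```

```text
8.3 [ 538.4277 -232.4724  137.3981] [-0.4909  0.2504 -0.9498] 0.10988405181109077
```

View pics/w4c.png

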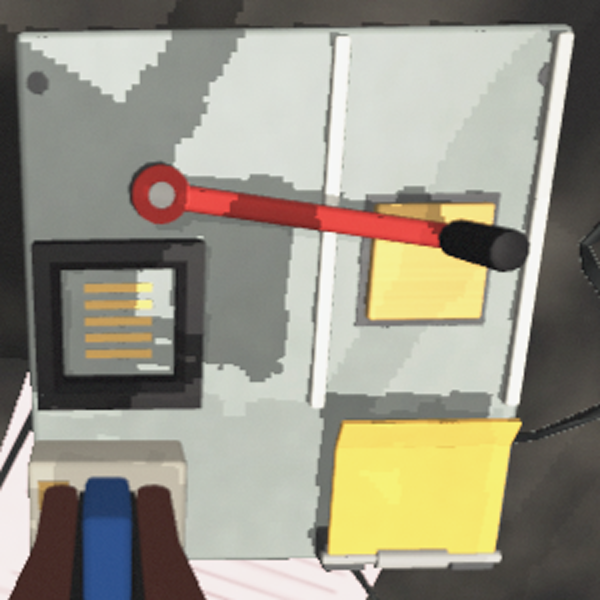

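Now it is sharp. Crop px: deck front corners (18,36) and (573,28), pivot (161,195), socket outer corners (33,242), (203,237), (201,408), (36,410), platen centre about (431,261), leaf lip centre (432,421), post top (508,250).

```bash
python3 - <<'E'
from h import *
d=dict(np.load("w4.npz"));T=d["T"]
J=np.array([[-97,-91,20],[-97,91,20],[-45,-44.5,44],[0,-58,34],[-20,50,25],[32.5,50,40]],float)
C=np.array([[18,36],[573,28],[161,195],[118.3,324.3],[431,261],[432,421]])/2+[265,40]
W=np.array([ray(d,c,j[2],T)[0] for c,j in zip(C,J)])
a_=J[:,:2]@[1,1j];b_=W[:,:2]@[1,1j]
k=np.vdot(a_-a_.mean(),b_-b_.mean());print("scale",abs(k)/np.vdot(a_-a_.mean(),a_-a_.mean()).real);k/=abs(k);t=b_.mean()-k*a_.mean()
print("jig",t,np.degrees(np.angle(k)));print("res",b_-k*a_-t)
c=ray(d,np.array([[33,242],[203,237],[201,408],[36,410]])/2+[265,40],34,T);print("socket",k*complex(0,-58)+t,"direct",c.mean(0)[:2],np.linalg.norm(c-np.roll(c,1,0),axis=1))
q=(complex(*ray(d,np.array([508,250])/2+[265,40],80,T)[0][:2])-t)/k;print("post jig",q,abs(q-complex(-45,-44.5)),np.angle(q-complex(-45,-44.5)))
# held cartridge: front top edge of body (30,462)-(187,460); fin
z=d["ee"][2]-17.75
e=ray(d,np.array([[30,460],[187,460]])/2+[265,40],z+16,T);print("cart front top edge",e,"w",np.linalg.norm(e[0]-e[1]),"ee",d["ee"][:2])
e=ray(d,np.array([[86,485],[130,485]])/2+[265,40],z+38,T);print("fin front",e)
E
python3 go.py 512 -233 62 92.8
```

```text
scale 0.9870739165884377
jig (510.6525176982915-171.5280125329896j) 3.655937076222448
res [ 2.1418+1.1893j  2.0113-1.0831j -0.429 -0.2027j -2.0884-0.3852j
 -1.2119+0.0272j -0.4238+0.4545j]
socket (514.3508789476534-229.4099797081748j) direct [ 513.2082 -229.7755] [58.7347 56.407  59.6378 58.4136]
post jig (-31.544915566472852+48.630809931905745j) 94.0977526601252 1.4273140203398686
cart front top edge [[ 522.4672 -250.4172  135.6481]
 [ 520.6369 -215.409   135.6481]] w 35.055951277910154 ee [ 538.4277 -232.4724]
fin front [[ 518.2032 -237.5466  157.6481]
 [ 517.7543 -228.9613  157.6481]]
8.35 [ 538.4245 -232.4877  137.3555] force [ 0.5183  0.6238 -0.2648] gap 0.10985902128214224
ROW [0.0754, 0.0264, 0.0009, 0.0402, 0.0, -0.0002]
```

```bash
python3 go.py 512 -230.2 58 93.6
```

```text
8.35 [ 538.4245 -232.4877  137.3555] force [ 0.5183  0.6238 -0.2648] gap 0.10985902128214224
ROW [0.0794, 0.0263, 0.0037, -0.1198, 0.0, -0.0002]
```

{"api": "carry_out", "payload": {"motion": [[0.0,0.026,0.0037,-0.12,0,0],[0.03,0.026,0.0037,-0.12,0,0],[0.06,0.026,0.0037,-0.12,0,0],[0.075,0.026,0.0037,-0.12,0,0],[0.079,0.0263,0.0037,-0.12,0,0],[0.079,0.0263,0.0037,-0.12,0,0],[0.079,0.0263,0.0037,-0.12,0,0],[0.079,0.0263,0.0037,-0.12,0,0]]}}

```text
t: 9.35
ee_pos: [512.5, -230.4, 59.4]
eef_rot: [[0.001, -0.998, -0.063], [-0.001, -0.063, 0.998], [-1.0, -0.001, -0.001]]
force: [0.3, 0.2, 0.3]
finger_gap: 0.111
```

{"api": "carry_out", "payload": {"motion": [[0.004,0,0,0,0,0],[0.007,0,0,0,0,0],[0.01,0,0,0,0,0],[0.012,0,0,0,0,0],[0.014,0,0,0,0,0],[0.016,0,0,0,0,0],[0.018,0,0,0,0,0],[0.019,0,0,0,0,0]]}}

```text
t: 10.35
ee_pos: [511.9, -230.1, 39.2]
eef_rot: [[-0.0, -0.998, -0.063], [0.0, -0.063, 0.998], [-1.0, 0.0, 0.0]]
force: [-0.9, 0.1, -0.4]
finger_gap: 0.114
```

It went in without any contact force. I'll go down the last bit, release, and retreat.

{"api": "carry_out", "payload": {"motion": [[0.0015,0,0,0,0,0],[0.0015,0,0,0,0,0],[0.0015,0,0,0,0,0],[0.0015,0,0,0,0,0],[0.0015,0,0,0,0,0],[0.0015,0,0,0,0,0],[0.0015,0,0,0,0,0],[0.0015,0,0,0,0,0]], "grip": 0.7}}

```text
t: 11.35
ee_pos: [512.0, -230.2, 37.9]
eef_rot: [[0.0, -0.998, -0.063], [0.0, -0.063, 0.998], [-1.0, -0.0, 0.0]]
force: [-1.0, -0.4, -0.6]
finger_gap: 0.302
```

{"api": "carry_out", "payload": {"motion": [[-0.01,0,0,0,0,0],[-0.03,0,0,0,0,0],[-0.06,0,0,0,0,0],[-0.09,0,0,0,0,0],[-0.1,0,0,0,0,0],[-0.1,0,0,0,0,0],[-0.1,0,0,0,0,0],[-0.1,0,0,0,0,0]]}}

```text
t: 12.35
ee_pos: [511.4, -229.9, 136.3]
eef_rot: [[-0.002, -0.998, -0.063], [0.001, -0.063, 0.998], [-1.0, 0.002, 0.001]]
force: [0.3, 0.1, 0.4]
finger_gap: 0.301
```

```bash
python3 shot.py w5; python3 - <<'E'
import cv2
im=cv2.imread("pics/w5.png");cv2.imwrite("pics/w5c.png",cv2.resize(im[40:340,245:565],(640,600),interpolation=cv2.INTER_CUBIC))
E
```

```text
12.35 [ 511.4413 -229.8505  136.3477] [0.303  0.0729 0.403 ] 0.3012000790848778
```

View pics/w5c.png

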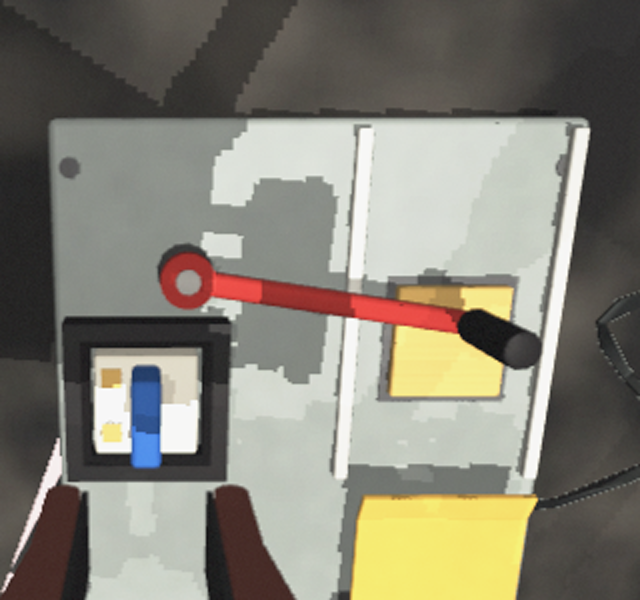

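The cartridge sits square in the socket at crop (147,415), fin front-to-back. The lever post is at (520,348). Next I'll push the post round its arc with shut fingers, starting on its front (robot) side.

{"api": "carry_out", "payload": {"motion": [[0,0.025,0.05,0,0,0],[0,0.052,0.1,0,0,0],[0,0.052,0.108,0,0,0],[0,0.052,0.108,0,0,0],[0.03,0.052,0.108,0,0,0],[0.06,0.052,0.108,0,0,0],[0.077,0.052,0.108,0,0,0],[0.079,0.052,0.108,0,0,0]], "grip": 1.0}}

```text
t: 13.4
ee_pos: [452.9, -126.1, 57.6]
eef_rot: [[-0.003, -0.998, -0.062], [0.001, -0.062, 0.998], [-1.0, 0.002, 0.001]]
force: [-0.3, 0.4, -0.1]
finger_gap: 0.005
```

```bash
python3 - <<'E'
from h import *
from bench import bot
o=bot.get_obs();k=np.exp(1j*np.radians(3.66));q=(complex(*o["ee_pos"][:2])-complex(510,-171.7))/k
print(o["ee_pos"],o["force"],o["finger_gap"],"jig",q)
pv=complex(-45,-44.5)
for th,s in[(1.3,16),(1.1,19),(.9,21),(.7,22),(.5,22),(.35,21),(.22,20.5),(.12,20),(.05,20)]:
    p=pv+95*np.exp(1j*(th+s/95))-q;print(th,"row",round(-p.real/1000,4),round(p.imag/1000,4))
E
```

```text
[ 452.8733 -126.0518   57.5757] [-0.2722  0.3921 -0.1029] 0.005165532489863109 jig (-54.09625551392324+49.20177837488118j)
1.3 row -0.0188 0.0008
1.1 row -0.0345 -0.0022
0.9 row -0.0504 -0.0081
0.7 row -0.0658 -0.0175
0.5 row -0.0798 -0.0302
0.35 row -0.089 -0.0424
0.22 row -0.0952 -0.0536
0.12 row -0.099 -0.0629
0.05 row -0.1009 -0.0692
```

{"api": "carry_out", "payload": {"motion": [[0,-0.019,0.001,0,0,0],[0,-0.034,-0.002,0,0,0],[0,-0.05,-0.008,0,0,0],[0,-0.066,-0.0175,0,0,0],[0,-0.08,-0.03,0,0,0],[0,-0.089,-0.042,0,0,0],[0,-0.095,-0.054,0,0,0],[0,-0.099,-0.063,0,0,0]]}}

```text
t: 14.4
ee_pos: [556.4, -183.2, 59.1]
eef_rot: [[0.0, -0.998, -0.062], [-0.0, -0.062, 0.998], [-1.0, -0.0, -0.0]]
force: [-0.3, 0.0, -0.1]
finger_gap: 0.002
```

{"api": "carry_out", "payload": {"motion": [[0,-0.001,-0.004,0,0,0],[0,-0.002,-0.007,0,0,0],[0,-0.002,-0.009,0,0,0],[0,-0.002,-0.011,0,0,0],[0,-0.002,-0.012,0,0,0],[0,-0.002,-0.013,0,0,0],[0,-0.002,-0.013,0,0,0],[0,-0.002,-0.013,0,0,0]]}}

```text
t: 15.4
ee_pos: [558.8, -195.2, 58.9]
eef_rot: [[-0.0, -0.998, -0.063], [-0.0, -0.063, 0.998], [-1.0, 0.0, -0.0]]
force: [0.4, 0.1, 0.4]
finger_gap: 0.004
```

{"api": "carry_out", "payload": {"motion": [[0,0,-0.001,0,0,0],[0,0,-0.002,0,0,0],[0,0,-0.003,0,0,0],[0,0,-0.004,0,0,0],[0,0,-0.005,0,0,0],[0,0,-0.005,0,0,0],[0,0,-0.005,0,0,0],[0,0,-0.005,0,0,0]]}}

```text
t: 16.4
ee_pos: [559.1, -198.3, 58.8]
eef_rot: [[-0.001, -0.998, -0.064], [0.003, -0.064, 0.998], [-1.0, 0.0, 0.003]]
force: [-1.1, 6.8, 2.0]
finger_gap: 0.008
```

```bash
python3 - <<'E'
from shot import *
d,T=shot("w6")
k=np.exp(1j*np.radians(3.66));t=complex(510,-171.7)
m=mask(d["image"],(0,150,80),(8,255,255))
n,l,s,c=cv2.connectedComponentsWithStats(m)
print([(s[i].tolist(),c[i]) for i in range(1,n) if s[i,4]>100])
for p in[(-45,-44.5,44),(50,-44.5,80),(50,-44.5,44)]:
    w=k*complex(*p[:2])+t;print(p,proj(d,[[w.real,w.imag,p[2]]],T))
print((complex(*d and bot.get_obs()["ee_pos"][:2])-t)/k)
cv2.imwrite("pics/w6c.png",d["image"][:,:,::-1])
E
```

```text
16.4 [ 559.1423 -198.3472   58.8108] [-1.0981  6.7796  1.9581] 0.007828307067833364
[([262, 69, 43, 220, 3994], array([284.637 , 166.9019]))]
(-45, -44.5, 44) [[283.0557  91.6443]]
(50, -44.5, 80) [[282.0118 335.9622]]
(50, -44.5, 44) [[288.1711 297.048 ]]
(47.34087275512862-29.737575153973665j)
```

View pics/w6.png

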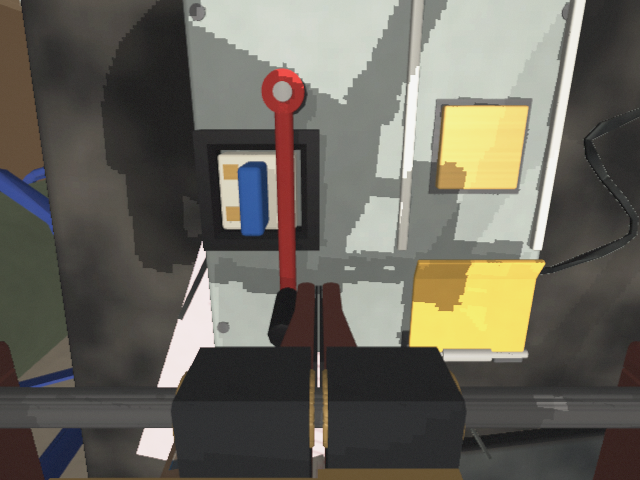

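The lever is shut along the jig's x against its stop, with 6.8 N on the fingers. The arm's end at (288,297) matches the prediction, and the pivot at (282,91) confirms the jig pose. Now I'll refine the strip from the earlier wrist shots and check the jig's bed.

```bash
python3 - <<'E'
from shot import *
for n in("w1","w2"):
    d=dict(np.load(n+".npz"));T=d["T"];im=d["image"]
    m=mask(im,(45,80,40),(85,255,255),(440,160,560,260));show(d,T,n+" rib@28",m,28)
    w=mask(im,(0,0,150),(180,60,255),(440,95,545,300))|m;w=cv2.morphologyEx(w,cv2.MORPH_CLOSE,np.ones((9,9)));show(d,T,"strip@4",w,4)
d=dict(np.load("w6.npz"));T=d["T"];im=d["image"]
m=mask(im,(18,90,120),(32,255,255),(425,95,535,200));show(d,T,"platen",m,25)
k=np.exp(1j*np.radians(3.66));t=complex(510,-171.7)
for p in[(-20,50),(32.5,50),(-17,50)]:print(p,k*complex(*p)+t)
p=ray(d,[(418,261),(544,261)],40,T).mean(0);print("leaf lip",p)
E
python3 go.py 430 165 150 5.5
```

```text
w1 rib@28 px [503.0175 210.5847] world [429.1333 161.4934] L 41.9051697780896 W 15.616272457179518 yaw -83.82518590833419
strip@4 px [497.2462 207.4692] world [436.8879 168.239 ] L 134.05441282275234 W 51.48946679183854 yaw 9.83864128453178
w2 rib@28 px [506.4152 195.5968] world [429.6479 162.0202] L 42.230453296985615 W 15.039395124397178 yaw -83.69218081361589
strip@4 px [500.5961 192.8677] world [437.0562 168.9879] L 135.03022543419198 W 51.92093548648768 yaw 9.91427736713023
platen px [482.5 146.5] world [ 486.4262 -122.8506] L 42.945504137883496 W 39.9152868114315 yaw -86.34211018928683
(-20, 50) (486.8490106545677-123.07869096447854j)
(32.5, 50) (539.2419330790324-119.72732112156052j)
(-17, 50) (489.84289193596567-122.8871841163118j)
leaf lip [ 539.4106 -119.6207   40.    ]
16.45 [ 559.1426 -198.3549   58.8315] force [-0.6386  7.5867  1.4761] gap 0.005781765211488406
ROW [-0.09, 0.1057, 0.3712, 17.634, 0.0248, -0.0304]
```

{"api": "carry_out", "payload": {"motion": [[0,0,0.012,0,0,0],[-0.04,0,0.014,2,0,0],[-0.085,0.01,0.03,4,0,0],[-0.09,0.025,0.07,6,0,0],[-0.09,0.045,0.12,8,0,0],[-0.09,0.065,0.17,10,0,0],[-0.09,0.08,0.21,12,0,0],[-0.09,0.09,0.24,14,0,0]]}}

```text
t: 17.45
ee_pos: [453.4, 35.1, 149.1]
eef_rot: [[0.001, -0.396, 0.918], [-0.001, 0.918, 0.396], [-1.0, -0.001, 0.001]]
force: [0.4, 0.4, 0.9]
finger_gap: 0.004
```

```bash
python3 go.py 430 165 150 6.3
```

```text
17.45 [453.4161  35.1406 149.108 ] force [0.3987 0.3708 0.9015] gap 0.0036709663782625475
ROW [-0.001, 0.1285, 0.0299, 3.4016, 0.0115, 0.0103]
```

{"api": "carry_out", "payload": {"motion": [[0,0.01,0.003,2,0,0],[0,0.05,0.01,3.4,0,0],[0,0.1,0.02,3.4,0,0],[0,0.128,0.03,3.4,0,0],[0,0.1285,0.03,3.4,0,0],[0,0.1285,0.03,3.4,0,0],[0,0.1285,0.03,3.4,0,0],[0,0.1285,0.03,3.4,0,0]], "grip": 0.55}}

```text
t: 18.45
ee_pos: [430.5, 162.6, 148.9]
eef_rot: [[0.0, -0.113, 0.994], [-0.0, 0.994, 0.113], [-1.0, -0.0, 0.0]]
force: [0.2, 0.4, -0.0]
finger_gap: 0.45
```

```bash
python3 - <<'E'
from shot import *
d,T=shot("w7");im=d["image"]
m=mask(im,(45,80,40),(85,255,255));show(d,T,"rib@28",m,28)
bw=cv2.morphologyEx(mask(im,(0,0,150),(180,60,255),(120,100,520,330)),cv2.MORPH_OPEN,np.ones((5,5)));show(d,T,"strip@4",bw|m,4)
red=mask(im,(0,120,80),(8,255,255),(120,60,540,330))|mask(im,(172,120,80),(180,255,255),(120,60,540,330));ys,xs=np.nonzero(red)
print("expected rib top",proj(d,[[430,165,28]],T))
E
```

```text
18.45 [430.5352 162.6478 148.8983] [ 0.2121  0.4002 -0.0136] 0.4504827835139461
rib@28 px [321.5 224. ] world [431.8303 167.5114] L 38.47513522865128 W 8.011860472491234 yaw -83.12302568037067
strip@4 px [314.5 218.5] world [426.6906 164.7115] L 108.8913858991482 W 50.54650115077016 yaw 6.495887589278434
expected rib top [[318.6685 227.4546]]
```

View pics/w7.png

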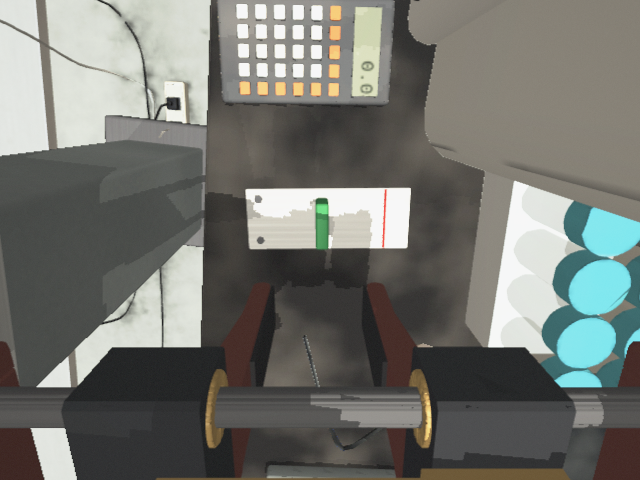

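The wrist view shows the strip at (246–410, 188–248), its rib at (322,224) and the red line to the right (+x). The rib is at about (431, 165.5) with yaw 6.5°, and the jaws are aligned with it. I'll descend.

{"api": "carry_out", "payload": {"motion": [[0.03,0.0028,0.0008,0,0,0],[0.06,0.0028,0.0008,0,0,0],[0.09,0.0028,0.0008,0,0,0],[0.115,0.0028,0.0008,0,0,0],[0.13,0.0028,0.0008,0,0,0],[0.139,0.0028,0.0008,0,0,0],[0.1425,0.0028,0.0008,0,0,0],[0.1425,0.0028,0.0008,0,0,0]]}}

```text
t: 19.5
ee_pos: [431.1, 166.5, 6.9]
eef_rot: [[0.001, -0.115, 0.993], [0.0, 0.993, 0.115], [-1.0, 0.0, 0.001]]
force: [0.3, -0.2, -0.0]
finger_gap: 0.451
```

{"api": "carry_out", "payload": {"motion": [[0,0,0,0,0,0],[0,0,0,0,0,0],[0,0,0,0,0,0],[0,0,0,0,0,0],[0,0,0,0,0,0],[0,0,0,0,0,0],[0,0,0,0,0,0],[0,0,0,0,0,0]], "grip": 1.0}}

```text
t: 20.5
ee_pos: [431.1, 166.5, 6.7]
eef_rot: [[0.001, -0.115, 0.993], [0.0, 0.993, 0.115], [-1.0, 0.0, 0.001]]
force: [1.1, 0.1, 3.9]
finger_gap: 0.113
```

```bash
python3 go.py 440 0 150 3.66
```

```text
20.5 [431.0542 166.4534   6.681 ] force [1.1234 0.0905 3.9434] gap 0.1129881541233562
ROW [-0.1433, -0.1664, -0.0102, 0.5888, 0.008, -0.0015]
```

The rib is held (gap 9.9 mm). I'll lift and carry it to in front of the bed.

{"api": "carry_out", "payload": {"motion": [[-0.03,0,0,0,0,0],[-0.08,0,0,0,0,0],[-0.125,-0.02,-0.001,0.1,0,0],[-0.143,-0.06,-0.003,0.2,0,0],[-0.143,-0.11,-0.005,0.3,0,0],[-0.143,-0.16,-0.007,0.4,0,0],[-0.143,-0.21,-0.009,0.5,0,0],[-0.143,-0.255,-0.011,0.58,0,0]]}}

```text
t: 21.5
ee_pos: [448.5, -89.8, 148.5]
eef_rot: [[-0.002, -0.064, 0.998], [0.001, 0.998, 0.064], [-1.0, 0.001, -0.002]]
force: [0.1, -0.1, -0.2]
finger_gap: 0.109
```

```bash
python3 go.py 452 -124.8 75 3.66
```

```text
21.5 [448.4803 -89.7517 148.4852] force [ 0.0581 -0.0542 -0.2326] gap 0.10860099001152902
ROW [0.0735, -0.0352, 0.0014, 0.001, -0.0192, -0.0071]
```

{"api": "carry_out", "payload": {"motion": [[0.0,-0.034,0.001,0,0,0],[0.02,-0.035,0.001,0,0,0],[0.05,-0.035,0.001,0,0,0],[0.07,-0.035,0.001,0,0,0],[0.0735,-0.035,0.001,0,0,0],[0.0735,-0.035,0.001,0,0,0],[0.0735,-0.035,0.001,0,0,0],[0.0735,-0.035,0.001,0,0,0]]}}

```text
t: 22.5
ee_pos: [453.0, -123.2, 76.9]
eef_rot: [[0.002, -0.065, 0.998], [-0.001, 0.998, 0.065], [-1.0, -0.001, 0.002]]
force: [1.2, 0.3, -1.0]
finger_gap: 0.113
```

```bash
python3 - <<'E'
from shot import *
d,T=shot("w8");im=d["image"];k=np.exp(1j*np.radians(3.66));t=complex(510,-171.7)
q=lambda w:np.array([((complex(*x[:2])-t)/k) for x in w])
print("tcp jig",q([d["ee"] if 0 else bot.get_obs()["ee_pos"]]))
z=bot.get_obs()["ee_pos"][2]-6.7
red=mask(im,(0,120,80),(8,255,255))|mask(im,(172,120,80),(180,255,255))
n,l,s,c=cv2.connectedComponentsWithStats(red)
for i in range(1,n):
    if s[i,4]>40:
        ys,xs=np.nonzero(l==i);a,b=ys.argmin(),ys.argmax();print(s[i],"ends jig",q(ray(d,[(xs[a],ys[a]),(xs[b],ys[b])],z+4,T)))
m=mask(im,(45,80,40),(85,255,255));r,b,a=rect(m);print("rib",r,q(ray(d,b,z+28,T)))
y=mask(im,(18,90,120),(32,255,255));n,l,s,c=cv2.connectedComponentsWithStats(y);print([(s[i].tolist()) for i in range(1,n) if s[i,4]>150])
E
```

```text
22.5 [ 452.9601 -123.1626   76.8704] [ 1.1597  0.2908 -1.0233] 0.11308655977258923
tcp jig [-53.9144+52.0924j]
[422 256  11  91 323] ends jig [-4.7149+74.5699j -4.6483+28.7191j]
[320 428  20   9  95] ends jig [-53.4598-19.723j  -48.7717-24.8536j]
rib ((318.0, 318.5), (97.0, 26.0), 90.0) [-59.5505+77.5423j -49.5548+77.5424j -49.1094+34.0342j -59.9606+34.0384j]
[[470, 221, 112, 108, 9799], [343, 235, 70, 17, 1171], [285, 395, 5, 52, 179], [347, 395, 6, 52, 223]]
```

View pics/w8.png

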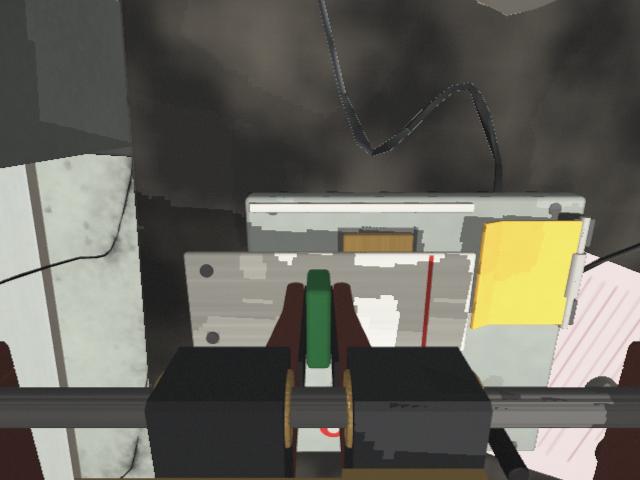

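The strip is held level and square to the bed. The red line is at jig x -4.7 and the strip's centre at jig y about 49.6, with the leaf lip at (478,275) ahead of it. That is my 12th picture. Next I'll lower it in front of the leaf.

{"api": "carry_out", "payload": {"motion": [[0.015,0,0,0,0,0],[0.028,0,0,0,0,0],[0.036,0,0,0,0,0],[0.041,0,0,0,0,0],[0.043,0,0,0,0,0],[0.043,0,0,0,0,0],[0.043,0,0,0,0,0],[0.043,0,0,0,0,0]]}}

```text
t: 23.55
ee_pos: [452.7, -123.1, 33.2]
eef_rot: [[0.001, -0.065, 0.998], [-0.0, 0.998, 0.065], [-1.0, -0.0, 0.001]]
force: [0.1, 0.9, -0.3]
finger_gap: 0.112
```

```bash
cat > st.py <<'E'
from h import *
from bench import bot
o=bot.get_obs();k=np.exp(1j*np.radians(3.66));print(o["t"],o["ee_pos"],"jig",(complex(*o["ee_pos"][:2])-complex(510,-171.7))/k,"F",o["force"],"M",o["wrist_torque"],"jaw",np.degrees(np.arctan2(o["eef_rot"][1,2],o["eef_rot"][0,2])),"tilt",o["eef_rot"][2],o["finger_gap"])
E
python3 st.py
```

```text
23.55 [ 452.6584 -123.1091   33.2232] jig (-54.122845559067294+52.15218807411935j) F [ 0.1477  0.8591 -0.288 ] M [-0.0678  0.0116  0.0181] jaw 3.7034740429870396 tilt [-1.     -0.0002  0.0006] 0.11171194552029629
```

Underside is at about 26.5 mm with no contact. I'll slide it in.

{"api": "carry_out", "payload": {"motion": [[0,0,0.005,0,0,0],[0,0,0.01,0,0,0],[0,0,0.016,0,0,0],[0,0,0.022,0,0,0],[0,0,0.028,0,0,0],[0,0,0.033,0,0,0],[0,0,0.037,0,0,0],[0,0,0.0375,0,0,0]]}}

```text
t: 24.55
ee_pos: [490.0, -120.6, 32.8]
eef_rot: [[-0.0, -0.065, 0.998], [0.0, 0.998, 0.065], [-1.0, 0.0, -0.0]]
force: [1.2, -0.4, -2.5]
finger_gap: 0.11
```

```bash
python3 st.py; python3 - <<'E'
from shot import *
d,T=shot("w9");im=d["image"];k=np.exp(1j*np.radians(3.66));t=complex(510,-171.7);q=lambda w:np.array([((complex(*x[:2])-t)/k) for x in w])
z=bot.get_obs()["ee_pos"][2]-6.7
red=(mask(im,(0,120,80),(8,255,255),(380,200,520,345))|mask(im,(172,120,80),(180,255,255),(380,200,520,345)));ys,xs=np.nonzero(red);print("red px",len(xs),xs.min() if len(xs) else 0)
if len(xs):
    a=ys.argmin();print("red line",q(ray(d,[(xs[a],ys[a]),(xs.mean(),ys.mean())],z+4,T)))
y=mask(im,(18,90,120),(32,255,255),(420,150,640,360));n,l,s,c=cv2.connectedComponentsWithStats(y);i=s[1:,4].argmax()+1
ys,xs=np.nonzero(l==i);r=(ys>ys.min()+10)&(ys<ys.max()-10);e=[xs[(ys==v)].min() for v in range(ys.min()+15,ys.max()-15)]
print("leaf px",s[i],"front edge px",np.median(e),"lip expected",proj(d,[[(w:=k*complex(32.5,yy)+t).real,w.imag,40] for yy in(30,50,70)],T))
E
```

```text
24.55 [ 490.0331 -120.6281   32.8159] jig (-16.666018998288642+52.24234492983242j) F [ 1.1769 -0.3784 -2.5174] M [-0.0685  0.0872 -0.0017] jaw 3.708771284424568 tilt [-1.      0.     -0.0001] 0.11012377103543396
24.55 [ 490.0331 -120.6281   32.8159] [ 1.1769 -0.3784 -2.5174] 0.11012377103543396
red px 317 422
red line [32.3644+74.8242j 32.8628+53.5778j]
leaf px [  428   247   134   113 12743] front edge px 432.0 lip expected [[427.7767 356.3216]
 [431.5703 316.8876]
 [435.6341 274.6451]]
```

The red line is at jig x 32.4, so the edge is at about 52.4, and the leaf's front is where a shut leaf should be. Now I'll press down.

{"api": "carry_out", "payload": {"motion": [[0.001,0,0,0,0,0],[0.002,0,0,0,0,0],[0.003,0,0,0,0,0],[0.0045,0,0,0,0,0],[0.006,0,0,0,0,0],[0.007,0,0,0,0,0],[0.008,0,0,0,0,0],[0.009,0,0,0,0,0]]}}

```text
t: 25.6
ee_pos: [489.8, -120.7, 26.6]
eef_rot: [[0.0, -0.065, 0.998], [-0.0, 0.998, 0.065], [-1.0, -0.0, 0.0]]
force: [-12.3, 2.9, 22.5]
finger_gap: 0.116
```

```bash
python3 st.py
```

```text
25.6 [ 489.8466 -120.6933   26.64  ] jig (-16.85623226872582+52.18919477722142j) F [-12.2942   2.9217  22.5034] M [ 0.512   2.1159 -0.0321] jaw 3.7058190208938 tilt [-1.     -0.0004  0.0003] 0.11622767054063878
```

TCP height minus 6.7 mm puts the underside at deck level, and Fz 22 N is well past the 8 N needed. I'll ease the push a little and let it settle, then check numerically.

{"api": "carry_out", "payload": {"motion": [[-0.0006,0,0,0,0,0],[-0.0006,0,0,0,0,0],[-0.0006,0,0,0,0,0],[-0.0006,0,0,0,0,0],[-0.0006,0,0,0,0,0],[-0.0006,0,0,0,0,0],[-0.0006,0,0,0,0,0],[-0.0006,0,0,0,0,0]]}}

```text
t: 26.6
ee_pos: [489.8, -120.7, 26.7]
eef_rot: [[0.0, -0.065, 0.998], [-0.0, 0.998, 0.065], [-1.0, -0.0, 0.0]]
force: [-7.8, 1.9, 15.6]
finger_gap: 0.119
```

```bash
python3 st.py; python3 - <<'E'
from shot import *
d,T=shot("w10");im=d["image"];k=np.exp(1j*np.radians(3.66));t=complex(510,-171.7);q=lambda w:np.array([((complex(*x[:2])-t)/k) for x in w])
red=(mask(im,(0,120,80),(8,255,255),(380,200,520,345))|mask(im,(172,120,80),(180,255,255),(380,200,520,345)));ys,xs=np.nonzero(red)
a=ys.argmin();print("red",len(xs),q(ray(d,[(xs[a],ys[a]),(xs.mean(),ys.mean())],24,T)))
y=mask(im,(18,90,120),(32,255,255),(420,150,640,360));n,l,s,c=cv2.connectedComponentsWithStats(y);i=s[1:,4].argmax()+1
ys,xs=np.nonzero(l==i);e=[xs[(ys==v)].min() for v in range(ys.min()+15,ys.max()-15)]
print("leaf px",s[i],np.median(e),"lip expected",proj(d,[[(w:=k*complex(32.5,50)+t).real,w.imag,40]],T))
# strip's left (+y) long edge: brightness step along columns, as jig y at z 24, rear to front
g=cv2.cvtColor(im,cv2.COLOR_RGB2GRAY).astype(float)
for j in(-75,-60,-40,0,15,25):
    w=np.array([[(v:=k*complex(j,yy)+t).real,v.imag,24] for yy in np.arange(60,90,.5)]);p=proj(d,w,T)
    val=cv2.remap(im,p[:,:1].astype(np.float32),p[:,1:].astype(np.float32),1)[:,0].max(1)
    print(j,[int(v) for v in val[::3]])
# side view of the seated state, saved only
s=cams.get_image("side");cv2.imwrite("pics/side_end.png",s["image"][:,:,::-1])
t_=s;wz=[[(v:=k*complex(50,-44.5)+t).real,v.imag,80],[(v:=k*complex(32.5,50)+t).real,v.imag,40],[(v:=k*complex(32.5,80)+t).real,v.imag,40],[(v:=k*complex(32.5,20)+t).real,v.imag,40]]
print("side proj post, lip mid/left/right",proj(s,wz))
E
```

```text
26.6 [ 489.842  -120.6689   26.6644] jig (-16.85927323742587+52.21378209054959j) F [-7.821   1.9165 15.5899] M [ 0.3941  1.5238 -0.0138] jaw 3.7088322981016497 tilt [-1.     -0.0003  0.0003] 0.11850472227616748
26.6 [ 489.842  -120.6689   26.6644] [-7.821   1.9165 15.5899] 0.11850472227616748
red 316 [32.1679+74.8002j 32.6608+53.5773j]
leaf px [  433   252   138   108 12710] 437.0 lip expected [[435.9921 323.8742]]
-75 [152, 154, 161, 152, 152, 154, 157, 150, 149, 153, 149, 110, 113, 114, 115, 124, 152, 158, 213, 162]
-60 [153, 154, 161, 154, 153, 154, 157, 153, 151, 152, 150, 111, 115, 114, 114, 122, 155, 197, 215, 126]
-40 [154, 155, 161, 155, 154, 154, 159, 154, 152, 154, 149, 111, 187, 192, 193, 200, 241, 243, 219, 164]
0 [154, 155, 158, 156, 153, 152, 158, 242, 242, 241, 237, 149, 192, 192, 192, 199, 241, 243, 222, 129]
15 [154, 156, 158, 156, 153, 153, 158, 156, 243, 242, 237, 151, 193, 193, 192, 196, 241, 243, 223, 157]
25 [154, 156, 156, 155, 154, 152, 157, 172, 203, 241, 237, 133, 188, 189, 189, 196, 241, 243, 223, 121]
side proj post, lip mid/left/right [[409.8382 287.1299]
 [372.9645 290.2076]
 [364.1666 285.6793]
 [382.1038 294.9116]]
```

Strip edges are straight and parallel and the leaf is at its shut position. There is some sideways load (Fx -8 N), so I'll relieve it by easing back 0.4 mm while keeping the push.

{"api": "carry_out", "payload": {"motion": [[0,0,-0.0004,0,0,0],[0,0,-0.0004,0,0,0],[0,0,-0.0004,0,0,0],[0,0,-0.0004,0,0,0],[0,0,-0.0004,0,0,0],[0,0,-0.0004,0,0,0],[0,0,-0.0004,0,0,0],[0,0,-0.0004,0,0,0]]}}

```text
t: 27.7
ee_pos: [489.8, -120.7, 26.6]
eef_rot: [[0.001, -0.065, 0.998], [-0.0, 0.998, 0.065], [-1.0, -0.0, 0.001]]
force: [-6.4, 3.2, 14.0]
finger_gap: 0.112
```

```bash
python3 st.py; python3 - <<'E'
# side view check: lever post (black), lip, from saved frame: mask centroids vs prediction
from h import *
im=cv2.imread("pics/side_end.png")[:,:,::-1].copy()
y=mask(im,(22,120,120),(35,255,255),(340,260,410,310));n,l,s,c=cv2.connectedComponentsWithStats(y);print("leaf",[(s[i].tolist(),c[i].round(1)) for i in range(1,n) if s[i,4]>15])
i0=cv2.imread("pics/side0.png")[:,:,::-1].copy();y=mask(i0,(22,120,120),(35,255,255),(340,260,410,310));n,l,s,c=cv2.connectedComponentsWithStats(y);print("leaf0",[(s[i].tolist(),c[i].round(1)) for i in range(1,n) if s[i,4]>15])
E
```

```text
27.7 [ 489.8398 -120.6688   26.6376] jig (-16.86151950737268+52.21404557488939j) F [-6.3941  3.2079 13.9855] M [ 0.3403  1.3046 -0.0311] jaw 3.7108370900461427 tilt [-1.     -0.0004  0.0012] 0.11245563019129819
leaf [([372, 281, 26, 13, 148], array([384.4, 286.8]))]
leaf0 [([368, 281, 30, 14, 217], array([382.5, 287.7])), ([346, 299, 14, 8, 28], array([352.7, 301.6]))]
```

Stable: the push is 14 N, the leaf is unmoved in the side view, and TCP height matches a fully pressed strip. I'll hand in.

```bash
python3 -c "
from bench import order
print(order.sign_off())"; python3 st.py
```

```text
the job is handed in; nothing more can be done
None
the job is handed in; nothing more can be done
```

The job is handed in, at about 27.7 s of robot time, and I expect it to pass, though the sign-off gives no verdict. The cartridge is in the socket, the red lever is shut against its stop, and the strip is held pressed down with its edge under the leaf.

- **Cartridge:** it went into the socket without contact force, fin front-to-back. The first grasp missed because I lifted before the fingers had closed. The cartridge had not moved, and the second grasp held.
- **Lever:** I pushed the post round with shut fingers until about 7 N built up at the stop. The wrist picture showed the arm lying along the jig's x.
- **Strip position:** the red line is at jig x of about 32 mm, so the leading edge is at about 52 mm. The centre is at y of about 50 mm.
- **Leaf:** its front edge is where a shut leaf should be, within 1 px in the wrist view. The side view agrees, though the arm hides part of it there.
- **Press:** the underside is at deck level, judged from tool height. The downward push is 14 N against the 8 N needed.

**Less certain points:**
- A sideways load of about 6 N stayed on the fingers; easing back 0.4 mm only reduced it from 8 N.
- The grip opening varied by about 0.6 mm during the press.
- I inferred that the brass pad is down from height and force, because it could not be seen under the strip.
- I did not look at the cartridge, lever or bystanders again after the strip was placed. No move came near the bystanders.

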